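# Pin a sample tube into the clamshell holder and keep it pressed shut

### The job

Lay the standing orange-capped sample tube on its side in the cradle of the clamshell holder (either way round), swing the blue lid down over it, then take the red-knobbed pin from its stand and push it down through the hole in the lid's steel nose into the post below. The cradle is sprung and keeps lifting the lid, so finish while still holding: the gripper keeps pressing the pin down, its collar tight on the nose and the lid fully shut, and does not let go. Leave the white-capped tube, the beaker and the reagent jar where they are.

Things in the scene. Friction and masses are not known exactly. Their poses are not given: they have to be found in the camera images.
- holder: Clamshell tube holder, fixed. Origin: centre of its underside, below the middle of the cradle, z up; its +y runs along the cradle to the hinge, -y to the pin post. Base plate 70 mm wide (x), y from -122 to +88, 14 mm thick. Two hinge ears at y = +72, x = 22 to 31 either side, 60 mm high. Black pin post at y = -96, 44 x 40 mm, top at 48 mm.
- cradle_seat (a point): Where the middle of the seated tube lies, its axis along this frame's y; 62 mm above the bench with the cradle up. Two rubber V supports, 18 mm long, at y = -34 and +34: tops 6 mm below the tube's axis, 21 mm to either side of it. A grey stop, 22 mm wide, as high as the axis, stands at y = +54; the seated tube spans y = -50 to +50.
- cradle (a joint): How far the sprung cradle is pressed down, m: 0 up, about 0.004 with the lid shut on the tube (spring 3 N per mm, preload 4 N; it carries the tube alone without sinking). Between and beside the V supports there is only its bar, 22 mm wide, top 30 mm below the tube's axis, so fingers can straddle the tube down to the base plate 48 mm below the axis.
- lid (a joint): Lid angle, rad: 0 fully shut, grows as it opens (stop at 1.95; the lid starts stood up at 1.5 to 1.9). Its hinge is stiff (0.14 N m friction): it stays where it is when open, and sinks shut by itself only below about 0.5. Lid 0.25 kg. When shut over the tube and let go it rides up to about 0.045; about 7 N down at the nose hole shuts it.
- hinge (a point): A point on the lid's hinge axis, which runs along the holder's x: at x = 0, y = +72, z = 52 mm in the holder's frame. Opening swings the nose up and over towards the holder's +y; stood open, the lid's outer face looks to +y, away from the cradle.
- lid_face (a point): A point on the middle of the lid's outer (top) face, a good place to push it shut: 120 mm along the lid from the hinge axis and 36 mm outward of it. Its z is the face's outward normal. The blue plate is 44 mm wide; shut, it spans y = +77 to -68 of the holder with its top 88 mm above the bench. A 30 mm rubber pad inside presses on the middle of the tube.
- lid_hole (a point): Centre of the pin hole (13 mm diameter, through) at the top face of the lid's steel nose, a flange 8 mm thick, 44 mm wide; moves with the lid. z is the nose's outward normal. Shut: y = -96, z = 56 mm in the holder's frame. The nose runs 20 mm beyond the hole; 28 mm from it towards the hinge a step rises 32 mm to the lid plate.
- post_hole (a point): Centre of the mouth of the post's hole (13 mm diameter, 34 mm deep, upright) on top of the post, at y = -96, z = 48 mm in the holder's frame; with the lid shut the nose lies on it with the two holes in line.
- tube: Orange-capped amber sample tube to be clamped, loose, standing on the bench at the start. Plain cylinder 32 mm diameter, 100 mm long, cap flush (the top 25 mm), 80 to 160 g. Origin: centre of its foot; z along the tube to the cap.
- tube_center (a point): Middle of the orange-capped tube, on its axis, 50 mm from the foot.
- pin: Loose pin, 60 g, standing in its stand at the start. Origin: lower tip of the shaft; z along it upwards. Steel shaft 10 mm diameter from 0 to 40 mm with a chamfered tip, steel collar 26 mm diameter from 40 to 46 mm, red knob 16 mm diameter from 46 to 78 mm (the part to grip).
- pin_collar (a point): Centre of the underside of the pin's collar, 40 mm above its tip; it meets lid_hole when the pin is home.
- stand: Fixed grey block 56 x 56 mm, 48 mm high, with a 13 mm hole in the middle of its top; the pin hangs in it by its collar. Origin: centre of the underside.
- spare: Bystander: tube of the same size with white cap and green glass, standing. Origin: centre of its foot. It and the orange-capped tube swap places at random; at least 120 mm apart.
- beaker: Bystander: glass beaker, 68 mm diameter, 85 mm high. Origin: centre of the underside.
- reagent: Bystander: glass jar with blue lid, 60 mm diameter, 120 mm high. Origin: centre of the underside.

How it is judged:
By the outcome, as a careful person would: the job done as asked, in the order asked, and still so for the second after the job is handed in, while the arm keeps its last pose, push and grip.
It also fails if it takes over 72 s, if anything falls off the work surface, if the arm or the gripper's body presses on something with over 40 N, if the wrist force passes 120 N, or if a joint passes its speed limit or range.

### The arm

A 6-joint arm with a two-finger parallel gripper is mounted at the origin on the work surface. World frame = base frame: x ahead of the robot, y to its left, z up, the work surface at z = 0. Lengths are in m, angles in degrees, forces in N, time in s.
With the tool pointing down it reaches from about 0.325 to 0.9 m from the base axis. Payload 6.1 kg.
Tool frame: the origin (TCP) lies on the centre line of the jaws, within the pads' length; the fingertips stand 11 mm ahead of it and the grasp point (between the pads) lies 8 mm behind it; y points along the fingers, x is the direction in which the jaws open and shut, and the axes are right-handed (so a half turn about y gives the same grasp; the last joint's range is limited). The gripper opens to 87 mm and grips with 3 to 60 N. Pads are 19 mm wide; open, the fingers measure 117 mm over their backs; the gripper's body (75 mm by 190 mm) begins 51 mm behind the grasp point.
Start: joints at [-70.422, 12.628, 87.462, -0, 79.91, -7.225], TCP at [0.282, -0.558, 0.234] pointing down, gripper open.
Joint ranges: [-170.65, 170.65], [-52.31, 119.04], [5.05, 147.46], [-71.25, 251.25], [11.57, 151.72], [-153.62, 153.62]. Speed limits (degrees/s): [147.25, 147.25, 172.46, 180, 180, 180].

### API

Orientations are given as [roll, pitch, yaw] about the fixed x, y, z axes, in that order (R = Rz(yaw) Ry(pitch) Rx(roll)).
In Python, from bench import env gives the robot as it stands.
- The arm moves only by the tool arm_command, never from a script. Its argument "plan" is a list of rows, each a list of 3 entries, a list of its own where there are three numbers: the closure, from 0 (fully open) to 1 (shut), then the shift along the tool's x, y, z in mm, then the turn, a rotation vector about the tool's x, y, z in degrees. A call has exactly 8 rows; each row shifts and turns the commanded pose from where the row before left it, along the tool's axes as they then stand; what a row does not reach is not made up. A row lasts 1/8 s, in which the tool goes at most 62.5 mm and 10.7 degrees, less where a joint would pass 70% of its speed; a pose out of reach is approached as far as the arm can. A call is refused whole if a number of a shift passes 62.5 or a number of a turn 10.7, either way. A call with a gripper value outside its range is refused whole. The fingers move at their own pace and stop on an object; "grip_force" is the grip in N (left out, the last holds). Time passes only in rows, so rows that do not move let the fingers close, or fill a call up. It gives the time, the measured TCP pose, the force and the opening at its end, in the units of the state.
- env.read_state(): the state, without advancing time (a new reading comes with each control period).
- env.grab_frame(name): name is "scene" or "top"; returns the picture (400x640x3 uint8, red, green, blue); there is no depth.
- env.camera_model(name): a dict with "fov_y" (degrees; the focal length in pixels is half the picture's height over the tangent of half this angle, whatever the lens; pixels are square), "cx", "cy" (the principal point, pixels), "cam_to_world" (4x4, takes a point from camera to world coordinates). Camera axes: x right, y down, z forward; pixel columns grow to the right and rows downward; lengths in m; the calibration is good to about 2 mm. A picture is of the moment at which its call begins. camera_model takes no time and is no camera call.
- env.job_done(): hands the job in, once; it reports no verdict.
The state is a dict: "clock": time; "qpos": joint angles; "joint_velocities": joint speeds; "tau": joint torques, N m; "position": TCP position; "tcp_rot": TCP orientation; "contact_force": force on the tool from outside, world axes, zero at the start; "ft_torque": the same for the moment, N m; "gripper_width": opening from 0.0 (shut) to 1.0 (fully open).
Only numpy, scipy, OpenCV 4.12 (cv2) and the standard library are available. Lean on these libraries where they do the work, as an engineer would, in place of code of your own. Each camera call takes 0.05 s, during which the arm holds its last target.

## Working session

There is one attempt and no reset: what is moved stays moved. The work goes in short steps, Python scripts to look and compute and a tool call to move; the robot and the scene stay as the last step left them, time stands still between calls to the robot, and variables do not carry over. Pictures are saved under pics/ and viewed, and the job is handed in when it is done.

Besides the shell and the picture viewer there is one more tool, called as name(argument=value, ...) on one line, values as JSON. arm_command: Moves the arm, as the interface text tells. Its arguments: {"type":"object","properties":{"plan":{"type":"array","items":{"type":"array"}},"grip_force":{"type":"number"}},"required":["plan"]}

```bash
ls; mkdir -p pics
python3 - <<'E'
from bench import env
import cv2
for n in ("scene","top"):
    cv2.imwrite(f"pics/{n}0.png",env.grab_frame(n)[:,:,::-1])
    print(n,env.camera_model(n))
print(env.read_state())
E
```

```text
pics
scene {'fov_y': 49.524198279374666, 'cx': 312.9335266832188, 'cy': 204.11220438442217, 'cam_to_world': array([[ 0.81293721,  0.45488216, -0.36361424,  0.94299259],
       [ 0.58231192, -0.62768652,  0.5166454 , -0.5529663 ],
       [ 0.00677702, -0.63173717, -0.77515303,  0.88326751],
       [ 0.        ,  0.        ,  0.        ,  1.        ]])}
top {'fov_y': 46.51672160261387, 'cx': 328.34538292151734, 'cy': 194.51156705098592, 'cam_to_world': array([[-0.02007455, -0.99783467,  0.06263371,  0.49162735],
       [-0.99973605,  0.02073397,  0.00989597, -0.01635722],
       [-0.01117319, -0.06241852, -0.99798752,  1.06656532],
       [ 0.        ,  0.        ,  0.        ,  1.        ]])}
{'clock': 0.1, 'qpos': array([-7.04237959e+01,  1.26729859e+01,  8.75202160e+01,  1.64039986e-03,
        7.99108984e+01, -7.22636495e+00]), 'joint_velocities': array([-0.11431256, -0.097296  , -0.21710322, -0.12791948, -0.03244544,
        0.01396066]), 'tau': array([ 2.10904223e-04, -4.95943093e+01, -3.88519156e+01,  7.00864568e-02,
        5.14857913e-02, -4.42703606e-05]), 'position': array([ 0.28162831, -0.55733228,  0.23251288]), 'tcp_rot': array([-89.98530355,   0.10307035, -63.19770661]), 'contact_force': array([ 0.00658047, -0.57293678,  0.34637587]), 'ft_torque': array([-0.0126953 ,  0.01335339,  0.02452911]), 'gripper_width': 1.0001286849813615}
```

View pics/scene0.png

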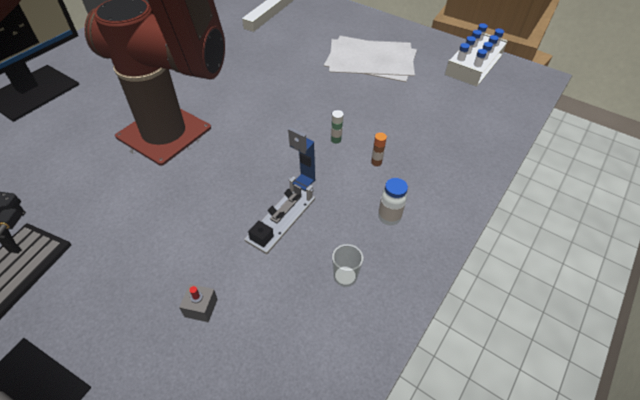

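View pics/top0.png

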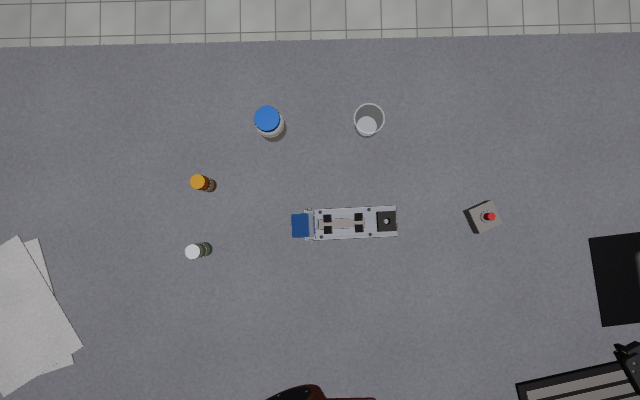

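The top view looks down with the robot at the bottom. The orange tube's cap is at about (198,182), the holder spans (292–398, 205–240) with the lid at the left (+y) end, and the stand is at (483,217). I'll enlarge these for accuracy.

Run:
```python
import cv2,numpy as np
def crop(src,x,y,w,h,s,out):
    im=cv2.imread(src)[y:y+h,x:x+w]; im=cv2.resize(im,None,fx=s,fy=s,interpolation=cv2.INTER_CUBIC)
    for k in range(0,w,10): cv2.line(im,(k*s,0),(k*s,6 if k%50 else 14),(0,255,255),1); 
    for k in range(0,h,10): cv2.line(im,(0,k*s),(6 if k%50 else 14,k*s),(0,255,255),1)
    cv2.imwrite(out,im)
crop('pics/top0.png',280,190,130,60,6,'pics/t_h.png')
a='pics/top0.png'
crop(a,180,165,60,50,8,'pics/t_t.png'); crop(a,450,190,60,50,8,'pics/t_s.png')
crop('pics/scene0.png',240,120,90,140,4,'pics/s_h.png')
A=cv2.imread('pics/t_t.png');B=cv2.imread('pics/t_s.png');cv2.imwrite('pics/t_ts.png',np.vstack([A,B])[:800] if 0 else np.hstack([A,B])[:, :960])
crop('pics/scene0.png',360,120,40,60,8,'pics/s_t.png'); crop('pics/scene0.png',170,275,60,60,8,'pics/s_s.png')
```

```text
(no output)
```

View pics/t_h.png

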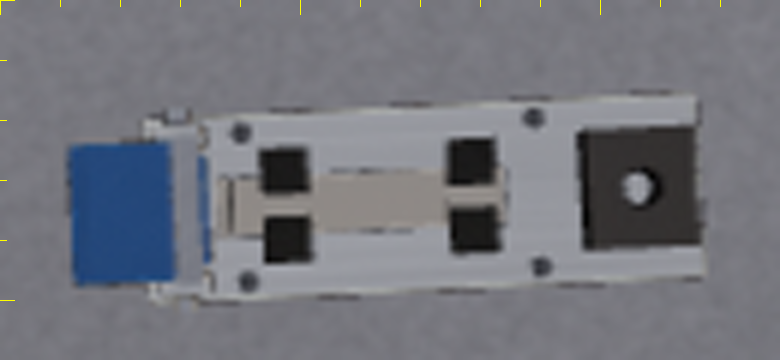

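View pics/t_t.png

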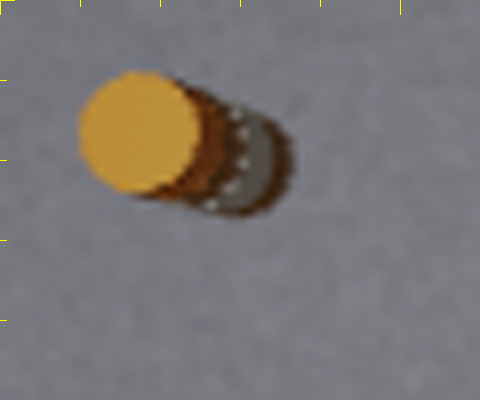

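View pics/t_s.png

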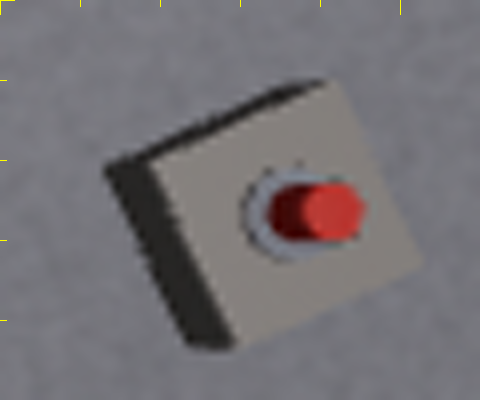

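View pics/s_h.png

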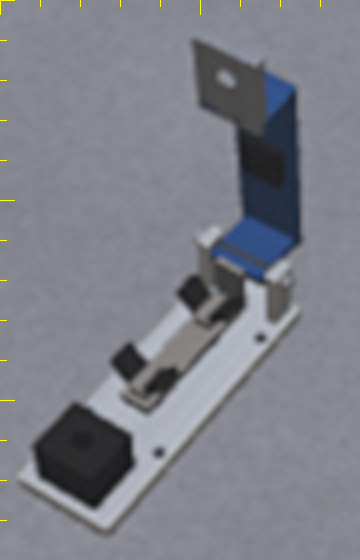

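View pics/s_t.png

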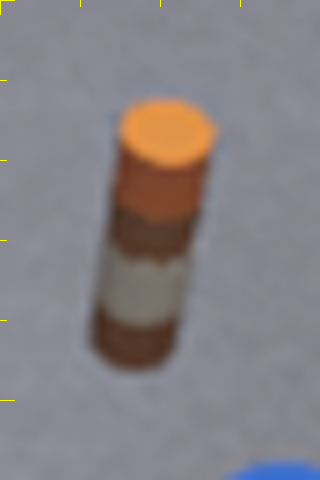

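View pics/s_s.png

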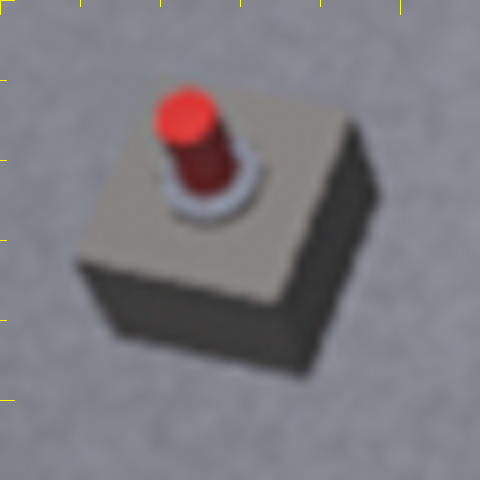

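```bash
cat > h.py <<'E'
import numpy as np
from bench import env
def ray(n,u,v):
    m=env.camera_model(n); f=200/np.tan(np.radians(m['fov_y']/2)); T=m['cam_to_world']
    d=T[:3,:3]@np.array([(u-m['cx'])/f,(v-m['cy'])/f,1]); return T[:3,3],d/np.linalg.norm(d)
def pz(n,u,v,z):
    o,d=ray(n,u,v); return o+d*(z-o[2])/d[2]
def proj(n,p):
    m=env.camera_model(n); f=200/np.tan(np.radians(m['fov_y']/2)); T=m['cam_to_world']
    c=T[:3,:3].T@(np.array(p)-T[:3,3]); return np.array([m['cx']+f*c[0]/c[2],m['cy']+f*c[1]/c[2]])
E
python3 - <<'E'
from h import *
np.set_printoptions(precision=4,suppress=True)
for nm,z,t,s in [('post',.048,(386.4,220.8),(260.6,229.6)),('cap',.1,(197,181.1),(380.6,136.0)),('knob',.086,(491.3,215.95),(192.8,289.2))]:
    print(nm,pz('top',*t,z),pz('scene',*s,z))
Z=lambda u,v:(280+(u+.5)/6-.5,190+(v+.5)/6-.5)
for a,b,z in [((241,132),(534,117),.014),((249,281),(542,265),.014),((696,97),(705,275),.014),((286,192),(474,184),.056)]:
    p,q=pz('top',*Z(*a),z),pz('top',*Z(*b),z);d=q-p; print(p,q,np.degrees(np.arctan2(d[1],d[0])))
E
```

```text
post [ 0.4954 -0.1318  0.048 ] [ 0.4961 -0.1323  0.048 ]
cap [0.5861 0.2674 0.1   ] [0.5853 0.2666 0.1   ]
knob [ 0.501  -0.3474  0.086 ] [ 0.5009 -0.3476  0.086 ]
[0.5194 0.0143 0.014 ] [ 0.5228 -0.0962  0.014 ] -88.23774305025648
[0.4634 0.0123 0.014 ] [ 0.4672 -0.0978  0.014 ] -88.01917928220968
[ 0.5291 -0.1573  0.014 ] [ 0.4623 -0.1587  0.014 ] -178.77652805456987
[ 0.4963 -0.0028  0.056 ] [ 0.4978 -0.0707  0.056 ] -88.72075325603691
```

Both cameras agree to within 1 mm. The post is at (0.4957, -0.132), so the holder origin is about (0.4927, -0.036) with yaw 1.8°. The tube is at (0.5857, 0.267) and the pin at (0.501, -0.3475). I'll write a move calculator next and start travelling.

```bash
cat >> h.py <<'E'
from scipy.spatial.transform import Rotation as Ro
np.set_printoptions(precision=4,suppress=True)
def R_(psi,phi): # jaw yaw, tilt about tool x
    return Ro.from_euler('z',psi,degrees=True)*Ro.from_euler('x',-90,degrees=True)*Ro.from_euler('x',phi,degrees=True)
def cur():
    s=env.read_state(); return np.array(s['position']),Ro.from_euler('xyz',s['tcp_rot'],degrees=True),s
def rows(p0,R0,p1,R1,n):
    rv=(R0.inv()*R1).as_rotvec(degrees=True)/n; out=[]
    for k in range(n):
        Rk=R0*Ro.from_rotvec(rv*k,degrees=True)
        out.append((np.round(Rk.inv().apply((p1-p0)/n)*1000,1).tolist(),np.round(rv,2).tolist()))
    return out
def go(wps,start=None): # wps: (p,R,n)
    p,R,_=cur()
    if start: p,R=start
    for p1,R1,n in wps:
        p1=np.array(p1)
        for r in rows(p,R,p1,R1,n): print(r)
        print('--'); p,R=p1,R1
E
python3 - <<'E'
from h import *
go([((.40,-.25,.35),R_(0,0),8),((.50,.18,.35),R_(70,0),8)])
E
```

```text
([-27.6, -14.6, 30.5], [-0.01, -7.9, -0.01])
([-23.2, -14.6, 34.0], [-0.01, -7.9, -0.01])
([-18.3, -14.6, 36.9], [-0.01, -7.9, -0.01])
([-13.0, -14.7, 39.1], [-0.01, -7.9, -0.01])
([-7.5, -14.7, 40.5], [-0.01, -7.9, -0.01])
([-1.9, -14.7, 41.1], [-0.01, -7.9, -0.01])
([3.8, -14.7, 41.0], [-0.01, -7.9, -0.01])
([9.4, -14.7, 40.1], [-0.01, -7.9, -0.01])
--
([12.5, 0.0, 53.8], [0.0, -8.75, 0.0])
([20.5, 0.0, 51.2], [0.0, -8.75, 0.0])
([28.1, 0.0, 47.5], [0.0, -8.75, 0.0])
([35.0, 0.0, 42.7], [0.0, -8.75, 0.0])
([41.1, 0.0, 36.9], [0.0, -8.75, 0.0])
([46.2, 0.0, 30.2], [0.0, -8.75, 0.0])
([50.3, -0.0, 22.8], [0.0, -8.75, 0.0])
([53.1, 0.0, 14.9], [0.0, -8.75, 0.0])
--
```

arm_command(plan=[[0, [-28, -15, 31], [0, -8, 0]], [0, [-23, -15, 34], [0, -8, 0]], [0, [-18, -15, 37], [0, -8, 0]], [0, [-13, -15, 39], [0, -8, 0]], [0, [-7, -15, 40], [0, -8, 0]], [0, [-2, -15, 41], [0, -8, 0]], [0, [4, -15, 41], [0, -8, 0]], [0, [9, -15, 40], [0, -8, 0]]], grip_force=20)

```text
clock: 1.1
position: [0.3989, -0.249, 0.3536]
tcp_rot: [-90.0, 0.0, 1.1]
contact_force: [0.1, 0.8, -0.2]
gripper_width: 1.0
```

```bash
cat >> h.py <<'E'
import json
def log():
    p,R,s=cur(); open('log.jsonl','a').write(json.dumps([list(map(float,s['qpos'])),list(map(float,p)),list(map(float,s['tcp_rot']))])+'\n')
    print(s['clock'],np.array(s['qpos']),p,np.array(s['tcp_rot']),'F',np.array(s['contact_force']),s['gripper_width'])
E
python3 -c "
from h import *
log()"
```

```text
1.1 [-41.5977 -12.02    99.5113   0.0044  92.5374 -42.6589] [ 0.3989 -0.249   0.3536] [-89.9773   0.0181   1.0614] F [ 0.0832  0.7758 -0.158 ] 1.0003838566917138
```

arm_command(plan=[[0, [13, 0, 54], [0, -9, 0]], [0, [21, 0, 51], [0, -9, 0]], [0, [28, 0, 47], [0, -9, 0]], [0, [35, 0, 43], [0, -9, 0]], [0, [41, 0, 37], [0, -9, 0]], [0, [46, 0, 30], [0, -9, 0]], [0, [50, 0, 23], [0, -9, 0]], [0, [53, 0, 15], [0, -9, 0]]])

```text
clock: 2.1
position: [0.4863, 0.1837, 0.3532]
tcp_rot: [-90.0, 0.0, 73.1]
contact_force: [1.0, -0.2, 0.8]
gripper_width: 1.001
```

```bash
python3 -c "
from h import *
log()
from scipy.optimize import least_squares
D=[json.loads(l) for l in open('log.jsonl')]+[[[-70.4238,12.673,87.5202,.0016,79.9109,-7.2265],[.28163,-.55733,.23251],[0,0,0]]]
def fk(x,q):
    a1,d1,L2,L3,a3,Lt,e=x
    q=np.radians(q);A=q[1];B=q[1]+q[2];C=B+q[4]
    r=a1+L2*np.sin(A)+L3*np.sin(B)-a3*np.cos(B)+Lt*np.sin(C); z=d1+L2*np.cos(A)+L3*np.cos(B)+a3*np.sin(B)+Lt*np.cos(C)
    c,s=np.cos(q[0]),np.sin(q[0]); return np.array([r*c-e*s,r*s+e*c,z])
f=lambda x:np.concatenate([fk(x,d[0])-d[1] for d in D]+[0.01*(x-x0)])
x0=np.array([0,.3,.4,.4,0,.25,.0786])
s=least_squares(f,x0);print(s.x,f(s.x)[:9])
"
```

```text
2.1 [ 12.0061  -4.8824  93.2058  -0.0133  91.6953 -61.1049] [0.4863 0.1837 0.3532] [-89.9901   0.0207  73.1106] F [ 0.9891 -0.2224  0.7602] 1.0013446509532455
[ 0.0004  0.2645  0.4101  0.5472 -0.05    0.2859  0.0786] [ 0.     -0.0001 -0.     -0.0001  0.     -0.     -0.     -0.      0.0001]
```

Run:
```python
from h import *
R=R_(1.8,-55); a=R.apply([0,1,0]); print(a)
T=np.array([.5855,.267,.050])+.008*a
go([((.56,.36,.30),R,10),(T-.12*a,R,5),(T,R,4)])
print(T,T-.12*a)
```

```text
[ 0.0257 -0.8187 -0.5736]
([19.0, 5.3, -1.9], [-4.75, 6.55, 3.41])
([19.4, 4.2, 0.7], [-4.75, 6.55, 3.41])
([19.4, 2.9, 3.2], [-4.75, 6.55, 3.41])
([19.0, 1.4, 5.5], [-4.75, 6.55, 3.41])
([18.3, -0.3, 7.7], [-4.75, 6.55, 3.41])
([17.2, -2.0, 9.7], [-4.75, 6.55, 3.41])
([15.8, -3.9, 11.3], [-4.75, 6.55, 3.41])
([14.2, -5.8, 12.6], [-4.75, 6.55, 3.41])
([12.3, -7.7, 13.6], [-4.75, 6.55, 3.41])
([10.2, -9.5, 14.2], [-4.75, 6.55, 3.41])
--
([4.5, 21.6, 30.2], [0.0, 0.0, 0.0])
([4.5, 21.6, 30.2], [0.0, 0.0, 0.0])
([4.5, 21.6, 30.2], [0.0, 0.0, 0.0])
([4.5, 21.6, 30.2], [0.0, 0.0, 0.0])
([4.5, 21.6, 30.2], [0.0, 0.0, 0.0])
--
([0.0, 30.0, 0.0], [0.0, 0.0, 0.0])
([0.0, 30.0, 0.0], [0.0, 0.0, 0.0])
([0.0, 30.0, 0.0], [0.0, 0.0, 0.0])
([0.0, 30.0, 0.0], [0.0, 0.0, 0.0])
--
[0.5857 0.2605 0.0454] [0.5826 0.3587 0.1142]
```

arm_command(plan=[[0, [19, 5, -2], [-5, 7, 3.5]], [0, [19, 4, 1], [-5, 7, 3.5]], [0, [19, 3, 3], [-5, 7, 3.5]], [0, [19, 1, 5], [-5, 7, 3.5]], [0, [18, 0, 8], [-5, 7, 3.5]], [0, [17, -2, 10], [-5, 7, 3.5]], [0, [16, -4, 11], [-5, 7, 3.5]], [0, [14, -6, 13], [-5, 7, 3.5]]])

```text
clock: 3.1
position: [0.5495, 0.3209, 0.3109]
tcp_rot: [-136.8, 3.7, 11.5]
contact_force: [0.2, -0.4, -0.3]
gripper_width: 1.002
```

Run:
```python
from h import *
log()
R=R_(1.8,-55); a=R.apply([0,1,0])
T=np.array([.5855,.267,.050])+.008*a
go([(T-.12*a,R,5),(T-.05*a,R,3),(T,R,2)])
```

```text
3.1 [ 41.4795  32.4994  64.7362 -39.9437 108.2903  24.2409] [0.5495 0.3209 0.3109] [-136.8372    3.7373   11.5084] F [ 0.2213 -0.3982 -0.2546] 1.0021039073129014
([10.5, 22.0, 32.4], [-1.56, 1.8, 1.04])
([9.9, 21.0, 33.3], [-1.56, 1.8, 1.04])
([9.2, 19.9, 34.2], [-1.56, 1.8, 1.04])
([8.5, 18.8, 35.0], [-1.56, 1.8, 1.04])
([7.7, 17.7, 35.7], [-1.56, 1.8, 1.04])
--
([0.0, 23.3, -0.0], [0.0, 0.0, 0.0])
([0.0, 23.3, -0.0], [0.0, 0.0, 0.0])
([0.0, 23.3, -0.0], [0.0, 0.0, 0.0])
--
([-0.0, 25.0, 0.0], [0.0, 0.0, 0.0])
([-0.0, 25.0, 0.0], [0.0, 0.0, 0.0])
--
```

arm_command(plan=[[0, [10.5, 22, 32], [-1.6, 1.8, 1]], [0, [10, 21, 33], [-1.6, 1.8, 1]], [0, [9, 20, 34], [-1.6, 1.8, 1]], [0, [8.5, 19, 35], [-1.6, 1.8, 1]], [0, [8, 18, 36], [-1.5, 1.8, 1]], [0, [0, 17, 0], [0, 0, 0]], [0, [0, 17, 0], [0, 0, 0]], [0, [0, 17, 0], [0, 0, 0]]])

```text
clock: 4.1
position: [0.5839, 0.315, 0.0839]
tcp_rot: [-144.9, 0.1, 2.1]
contact_force: [0.5, -0.4, -0.4]
gripper_width: 1.0
```

Run:
```python
from h import *
import cv2
log()
R=R_(1.8,-55); a=R.apply([0,1,0])
T=np.array([.5855,.267,.050])+.008*a
go([(T,R,4)])
cv2.imwrite('pics/p1.png',env.grab_frame('scene')[:,:,::-1])
```

```text
4.1 [ 40.1046  55.2407  58.8465 -41.4395 103.0541  42.3057] [0.5839 0.315  0.0839] [-144.9347    0.0962    2.1426] F [ 0.4609 -0.3722 -0.4416] 1.0001165723960779
([-0.0, 16.7, 0.0], [-0.02, 0.07, 0.06])
([-0.0, 16.7, 0.0], [-0.02, 0.07, 0.06])
([-0.0, 16.7, 0.0], [-0.02, 0.07, 0.06])
([0.0, 16.7, 0.0], [-0.02, 0.07, 0.06])
--
```

View pics/p1.png

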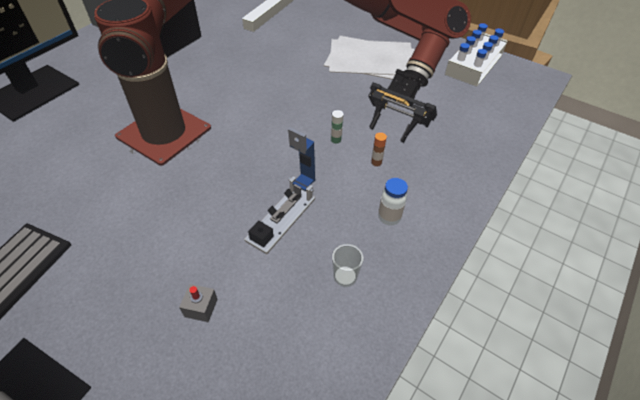

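The picture shows the open jaws at about (375–435, 85–140) behind the orange tube at (379,150), with the spare clear. Next I'll close in and grip.

arm_command(plan=[[0, [0, 17, 0], [0, 0, 0]], [0, [0, 17, 0], [0, 0, 0]], [0, [0, 17, 0], [0, 0, 0]], [0, [0, 16, 0], [0, 0, 0]], [1, [0, 0, 0], [0, 0, 0]], [1, [0, 0, 0], [0, 0, 0]], [1, [0, 0, 0], [0, 0, 0]], [1, [0, 0, 0], [0, 0, 0]]], grip_force=30)

```text
clock: 5.15
position: [0.5865, 0.2615, 0.0473]
tcp_rot: [-144.9, -0.0, 2.2]
contact_force: [0.1, -0.7, 0.2]
gripper_width: 0.634
```

Run:
```python
from h import *
log()
```

```text
5.15 [ 36.9937  53.5596  66.2014 -42.5521  96.858   44.1564] [0.5865 0.2615 0.0473] [-144.8548   -0.0342    2.1662] F [ 0.1306 -0.6953  0.243 ] 0.6342342417389428
```

arm_command(plan=[[1, [0, 0, 0], [0, 0, 0]], [1, [0, 0, 0], [0, 0, 0]], [1, [0, 0, 0], [0, 0, 0]], [1, [0, 0, 0], [0, 0, 0]], [1, [0, 0, 0], [0, 0, 0]], [1, [0, -9, -12], [0, 0, 0]], [1, [0, -11, -16], [0, 0, 0]], [1, [0, -11, -16], [0, 0, 0]]], grip_force=30)

```text
clock: 6.15
position: [0.5868, 0.2612, 0.103]
tcp_rot: [-144.8, -0.1, 2.1]
contact_force: [0.3, 0.2, 0.0]
gripper_width: 0.362
```

Run:
```python
from h import *
log()
p,R0,_=cur()
Rp=R_(1.8,35)
# tube dir in tool: from pick orientation
R=Ro.from_euler('xyz',[-144.85,-.03,2.17],degrees=True)
t=R.inv().apply([0,0,1]); print('tube in tool',t)
g=np.array([0,-.008,0])
Rp=R_(1.8,90-54.85)
print('tube at place',Rp.apply(t))
seat=np.array([.4927,-.036,.062])
u=Rp.apply(t)
TC=lambda s,R: s+R.apply([0,.008,0])
go([((.56,.16,.33),R_(1.8,-10),8),(TC(seat+[0,0,.12],Rp),Rp,6),(TC(seat+[0,0,.05],Rp),Rp,2)])
```

```text
6.15 [ 36.9604  49.0761  66.8745 -42.9326  99.6332  41.5704] [0.5868 0.2612 0.103 ] [-144.8426   -0.0691    2.1342] F [0.2645 0.1609 0.0196] 0.3617381854618182
tube in tool [ 0.0005 -0.5757 -0.8176]
tube at place [ 0.0319 -0.9995 -0.    ]
([-3.8, -6.1, -30.4], [5.61, 0.03, 0.03])
([-3.8, -9.1, -29.7], [5.61, 0.03, 0.03])
([-3.8, -11.9, -28.6], [5.61, 0.03, 0.03])
([-3.7, -14.6, -27.3], [5.61, 0.03, 0.03])
([-3.7, -17.2, -25.8], [5.61, 0.03, 0.03])
([-3.7, -19.7, -24.0], [5.61, 0.03, 0.03])
([-3.7, -21.9, -21.9], [5.61, 0.03, 0.03])
([-3.7, -24.0, -19.7], [5.61, 0.03, 0.03])
--
([-12.2, 30.8, -26.6], [7.52, 0.0, 0.0])
([-12.2, 27.1, -30.4], [7.52, 0.0, 0.0])
([-12.2, 22.9, -33.7], [7.52, 0.0, 0.0])
([-12.2, 18.3, -36.4], [7.52, 0.0, 0.0])
([-12.2, 13.4, -38.5], [7.52, 0.0, 0.0])
([-12.2, 8.2, -39.9], [7.52, 0.0, 0.0])
--
([0.0, 28.6, -20.2], [0.0, 0.0, 0.0])
([0.0, 28.6, -20.2], [0.0, 0.0, 0.0])
--
```

Run:
```python
from h import *
Rp=R_(1.8,35.15)
seat=np.array([.4927,-.036,.062])+np.array([-.0313,.9995,0])*-.003*1
TC=lambda s,R: s+R.apply([0,.008,0])
go([((.56,.17,.38),R_(1.8,-10),8),((.495,-.055,.34),Rp,6),(TC(seat+[0,0,.05],Rp),Rp,6)])
```

```text
([-3.7, -10.7, -34.8], [5.61, 0.03, 0.03])
([-3.7, -14.1, -33.6], [5.61, 0.03, 0.03])
([-3.7, -17.3, -32.1], [5.61, 0.03, 0.03])
([-3.7, -20.3, -30.2], [5.61, 0.03, 0.03])
([-3.7, -23.2, -28.1], [5.61, 0.03, 0.03])
([-3.7, -25.8, -25.7], [5.61, 0.03, 0.03])
([-3.7, -28.2, -23.0], [5.61, 0.03, 0.03])
([-3.7, -30.3, -20.2], [5.61, 0.03, 0.03])
--
([-12.0, 13.0, -35.4], [7.52, 0.0, 0.0])
([-12.0, 8.3, -36.8], [7.52, 0.0, 0.0])
([-12.0, 3.4, -37.6], [7.52, 0.0, 0.0])
([-12.0, -1.6, -37.7], [7.52, 0.0, 0.0])
([-12.0, -6.5, -37.2], [7.52, 0.0, 0.0])
([-12.0, -11.3, -36.0], [7.52, 0.0, 0.0])
--
([-0.3, 33.9, -19.7], [0.0, 0.0, 0.0])
([-0.3, 33.9, -19.7], [0.0, 0.0, 0.0])
([-0.3, 33.9, -19.7], [0.0, 0.0, 0.0])
([-0.3, 33.9, -19.7], [0.0, 0.0, 0.0])
([-0.3, 33.9, -19.7], [0.0, 0.0, 0.0])
([-0.3, 33.9, -19.7], [0.0, 0.0, 0.0])
--
```

arm_command(plan=[[1, [-4, -11, -35], [5.6, 0, 0]], [1, [-4, -14, -34], [5.6, 0, 0]], [1, [-4, -17, -32], [5.6, 0, 0]], [1, [-4, -20, -30], [5.6, 0, 0]], [1, [-4, -23, -28], [5.6, 0, 0]], [1, [-4, -26, -26], [5.6, 0, 0]], [1, [-4, -28, -23], [5.6, 0, 0]], [1, [-4, -30, -20], [5.6, 0, 0]]])

```text
clock: 7.15
position: [0.5571, 0.1687, 0.3808]
tcp_rot: [-99.9, -0.2, 2.2]
contact_force: [1.4, -0.6, -0.9]
gripper_width: 0.361
```

arm_command(plan=[[1, [-12, 13, -35], [7.5, 0, 0]], [1, [-12, 8, -37], [7.5, 0, 0]], [1, [-12, 3, -38], [7.5, 0, 0]], [1, [-12, -2, -38], [7.5, 0, 0]], [1, [-12, -7, -37], [7.5, 0, 0]], [1, [-12, -11, -36], [7.5, 0, 0]], [1, [0, 0, 0], [0, 0, 0]], [1, [0, 0, 0], [0, 0, 0]]])

```text
clock: 8.15
position: [0.4941, -0.0568, 0.3401]
tcp_rot: [-55.2, -0.1, 2.1]
contact_force: [-0.2, 0.2, -0.0]
gripper_width: 0.356
```

Run:
```python
from h import *
log()
Rp=R_(1.8,35.15)
seat=np.array([.4927,-.036,.062])+np.array([-.0313,.9995,0])*-.003*1
TC=lambda s,R: s+R.apply([0,.008,0])
go([(TC(seat+[0,0,.04],Rp),Rp,7)])
import cv2
cv2.imwrite('pics/p2.png',env.grab_frame('scene')[:,:,::-1])
```

```text
8.15 [-34.2665   1.8614  94.2211  28.3676 104.4231 -34.2537] [ 0.4941 -0.0568  0.3401] [-55.1845  -0.0553   2.1099] F [-0.2115  0.1642 -0.0139] 0.35634380504086716
([-0.1, 30.5, -17.3], [0.05, 0.04, -0.02])
([-0.1, 30.5, -17.3], [0.05, 0.04, -0.02])
([-0.1, 30.5, -17.4], [0.05, 0.04, -0.02])
([-0.1, 30.5, -17.4], [0.05, 0.04, -0.02])
([-0.1, 30.5, -17.4], [0.05, 0.04, -0.02])
([-0.1, 30.4, -17.4], [0.05, 0.04, -0.02])
([-0.1, 30.4, -17.5], [0.05, 0.04, -0.02])
--
```

View pics/p2.png

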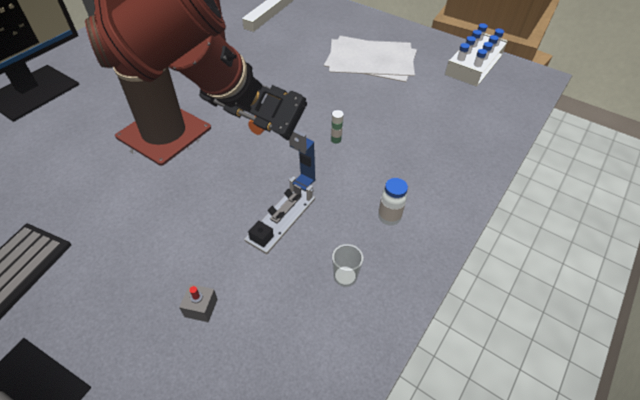

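The tube is held horizontally above the holder with its cap toward the post, at (257,128). The lid is clear, so I'll descend to a hover.

arm_command(plan=[[1, [0, 30.5, -17.5], [0, 0, 0]], [1, [0, 30.5, -17.5], [0, 0, 0]], [1, [0, 30.5, -17.5], [0, 0, 0]], [1, [0, 30.5, -17.5], [0, 0, 0]], [1, [0, 30.5, -17], [0, 0, 0]], [1, [0, 30, -17], [0, 0, 0]], [1, [0, 30, -17], [0, 0, 0]], [1, [0, 0, 0], [0.3, 0.3, 0]]])

```text
clock: 9.2
position: [0.4921, -0.0315, 0.0947]
tcp_rot: [-54.7, 0.4, 2.1]
contact_force: [-0.4, 0.1, 0.4]
gripper_width: 0.357
```

Run:
```python
from h import *
log()
Rp=R_(1.8,35.15)
seat=np.array([.4927,-.036,.062])+np.array([-.0313,.9995,0])*-.003*1
TC=lambda s,R: s+R.apply([0,.008,0])
go([(TC(seat+[0,0,.01],Rp),Rp,2),(TC(seat+[0,0,.001],Rp),Rp,1)])
import cv2
a=env.grab_frame('scene')[:,:,::-1];b=env.grab_frame('top')[:,:,::-1]
cv2.imwrite('pics/p3.png',np.hstack([cv2.resize(a[120:260,220:340],None,fx=3.3,fy=3.3),cv2.resize(b[180:264,280:420],None,fx=2.857,fy=5.5)[:462]*1]))
```

```text
9.2 [-32.2382  15.7263 107.2339  28.7445  80.4006 -45.0992] [ 0.4921 -0.0315  0.0947] [-54.6959   0.3583   2.1257] F [-0.4194  0.0859  0.3726] 0.35701666557432904
([0.3, 11.1, -9.6], [-0.08, 0.03, -0.24])
([0.3, 11.1, -9.6], [-0.08, 0.03, -0.24])
--
([0.0, 7.4, -5.2], [0.0, 0.0, 0.0])
--
```

View pics/p3.png

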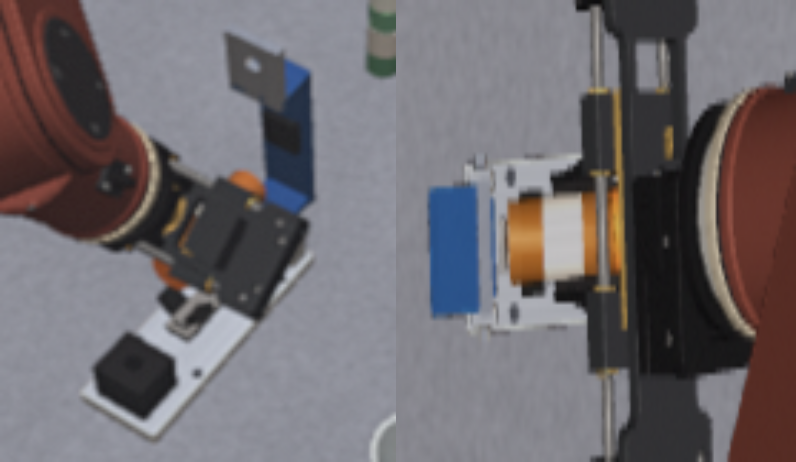

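The tube hovers over the V supports, in line with them and with its amber foot end toward the hinge. I'll check its foot-end position numerically.

Run:
```python
from h import *
p,R,s=cur(); print(s['clock'],p,np.array(s['tcp_rot']))
o=np.array([.4927,-.036]); y=np.array([-.0314,.9995])
for z in (.095,.1,.105):
    q=pz('top',319.2-.3,223.3-.3,z); print(q,(q[:2]-o)@y)
g=p-R.apply([0,.008,0]); print('grasp',g,(g[:2]-o)@y,(g[:2]-o)@[.9995,.0314])
```

```text
9.3 [ 0.4941 -0.0334  0.0971] [-54.8259   0.1013   2.0251]
[0.4935 0.0142 0.095 ] 0.050107611569144374
[0.4935 0.014  0.1   ] 0.049950952151682305
[0.4935 0.0138 0.105 ] 0.04979429273422023
grasp [ 0.4943 -0.038   0.1036] -0.0020913891697388626 0.0015147720641622182
```

Run:
```python
from h import *
Rp=R_(1.9,35.15)
seat=np.array([.4927,-.036,.062])+np.array([-.0313,.9995,0])*-.0035
TC=lambda s,R: s+R.apply([0,.008,0])
go([(TC(seat+[0,0,.008],Rp),Rp,3),(TC(seat+[0,0,.001],Rp),Rp,3)])
```

```text
([-0.5, 8.9, -6.8], [-0.01, 0.01, -0.05])
([-0.5, 8.9, -6.8], [-0.01, 0.01, -0.05])
([-0.5, 8.9, -6.8], [-0.01, 0.01, -0.05])
--
([0.0, 1.9, -1.3], [0.0, 0.0, 0.0])
([0.0, 1.9, -1.3], [0.0, 0.0, 0.0])
([0.0, 1.9, -1.3], [0.0, 0.0, 0.0])
--
```

arm_command(plan=[[1, [-0.5, 9, -7], [0, 0, 0]], [1, [-0.5, 9, -7], [0, 0, 0]], [1, [-0.5, 9, -7], [0, 0, 0]], [1, [0, 2, -1.3], [0, 0, 0]], [1, [0, 2, -1.3], [0, 0, 0]], [1, [0, 2, -1.3], [0, 0, 0]], [1, [0, 0, 0], [0, 0, 0]], [1, [0, 0, 0], [0, 0, 0]]])

```text
clock: 10.3
position: [0.492, -0.0357, 0.0547]
tcp_rot: [-54.8, 0.1, 1.9]
contact_force: [-0.6, -0.2, 2.1]
gripper_width: 0.362
```

Run:
```python
from h import *
log()
p,R,s=cur();o=np.array([.4927,-.036]); y=np.array([-.0314,.9995])
g=p-R.apply([0,.008,0]); print('grasp',g,(g[:2]-o)@y,(g[:2]-o)@[.9995,.0314])
import cv2
a=env.grab_frame('scene')[:,:,::-1];b=env.grab_frame('top')[:,:,::-1]
cv2.imwrite('pics/p4.png',np.hstack([cv2.resize(a[120:260,220:340],None,fx=3.3,fy=3.3),cv2.resize(b[180:264,280:350],None,fx=5.5,fy=5.5)]))
```

```text
10.3 [-32.6905  19.6031 107.6341  29.1337  76.556  -47.501 ] [ 0.492  -0.0357  0.0547] [-54.7903   0.149    1.8888] F [-0.6039 -0.1863  2.1178] 0.3623738203713747
grasp [ 0.4921 -0.0403  0.0613] -0.004306082048298422 -0.0007129386160908032
```

View pics/p4.png

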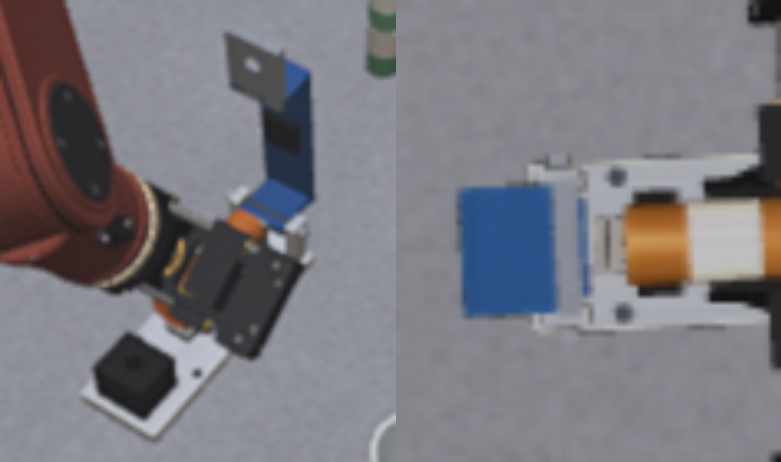

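Run:
```python
from h import *
o=np.array([.4927,-.036]); y=np.array([-.0314,.9995])
q=pz('top',280+230/5.5-.4,180+245/5.5-.4,.062); print((q[:2]-o)@y)
p,R,s=cur()
print(np.array(s['position']),np.array(s['contact_force']))
# world +y holder in tool, world z in tool
print(R.inv().apply([-.0314,.9995,0]),R.inv().apply([0,0,1]))
```

```text
0.045844281032957256
[ 0.492  -0.0357  0.0546] [-0.5833 -0.6534  1.7024]
[0.0015 0.5765 0.8171] [-0.0026 -0.8171  0.5765]
```

The tube rests on the Vs with about 1 mm of gap to the stop, and the force is 2 N up. I'll release and back off.

arm_command(plan=[[0, [0, 0, 0], [0, 0, 0]], [0, [0, 0, 0], [0, 0, 0]], [0, [0, 0, 0], [0, 0, 0]], [0, [0, 0, 0], [0, 0, 0]], [0, [0, -5, 0], [0, 0, 0]], [0, [0, -15, 0], [0, 0, 0]], [0, [0, -30, 0], [0, 0, 0]], [0, [0, -35, 0], [0, 0, 0]]])

```text
clock: 11.4
position: [0.4934, -0.0854, 0.125]
tcp_rot: [-54.8, 0.2, 1.9]
contact_force: [0.2, -0.2, 0.4]
gripper_width: 0.998
```

Run:
```python
from h import *
log()
import cv2
a=env.grab_frame('scene')[:,:,::-1]
cv2.imwrite('pics/p5.png',cv2.resize(a[100:280,200:360],None,fx=3.3,fy=3.3))
go([((.50,-.03,.37),R_(1.8,-5),8),((.49,.16,.34),R_(1.8,-60),6),((.489,.15,.22),R_(1.8,-60),2)])
```

```text
11.4 [-36.811   15.8799 103.0769  26.7178  85.5213 -46.6415] [ 0.4934 -0.0854  0.125 ] [-54.7846   0.1982   1.8964] F [ 0.2349 -0.2237  0.4383] 0.9975277413559109
([0.8, -20.5, 23.3], [-4.99, 0.01, 0.02])
([0.8, -22.4, 21.4], [-4.99, 0.01, 0.02])
([0.8, -24.2, 19.4], [-4.99, 0.01, 0.02])
([0.8, -25.8, 17.2], [-4.99, 0.01, 0.02])
([0.8, -27.2, 14.9], [-4.99, 0.01, 0.02])
([0.8, -28.4, 12.5], [-4.99, 0.01, 0.02])
([0.8, -29.4, 9.9], [-4.99, 0.01, 0.02])
([0.8, -30.1, 7.4], [-4.99, 0.01, 0.02])
--
([-0.7, 2.2, 32.0], [-9.17, 0.0, -0.0])
([-0.7, -2.9, 32.0], [-9.17, 0.0, -0.0])
([-0.7, -8.0, 31.1], [-9.17, 0.0, -0.0])
([-0.7, -12.8, 29.4], [-9.17, 0.0, -0.0])
([-0.7, -17.3, 27.0], [-9.17, 0.0, -0.0])
([-0.7, -21.4, 23.9], [-9.17, 0.0, -0.0])
--
([-0.7, 34.3, 49.5], [0.0, 0.0, 0.0])
([-0.7, 34.3, 49.5], [0.0, 0.0, 0.0])
--
```

View pics/p5.png

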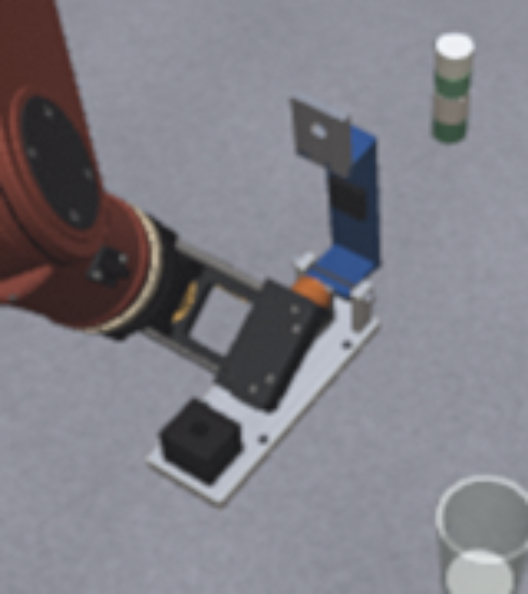

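arm_command(plan=[[1, [1, -20, 23], [-5, 0, 0]], [1, [1, -22, 21], [-5, 0, 0]], [1, [1, -24, 19], [-5, 0, 0]], [1, [1, -26, 17], [-5, 0, 0]], [1, [1, -27, 15], [-5, 0, 0]], [1, [1, -28, 12], [-5, 0, 0]], [1, [1, -29, 10], [-5, 0, 0]], [1, [1, -30, 7], [-5, 0, 0]]], grip_force=20)

```text
clock: 12.45
position: [0.5003, -0.0277, 0.3646]
tcp_rot: [-95.0, 0.1, 1.8]
contact_force: [0.6, 0.3, -0.4]
gripper_width: 0.172
```

arm_command(plan=[[1, [-1, 2, 32], [-9.2, 0, 0]], [1, [-1, -3, 32], [-9.2, 0, 0]], [1, [-1, -8, 31], [-9.2, 0, 0]], [1, [-1, -13, 29], [-9.2, 0, 0]], [1, [-1, -17, 27], [-9.2, 0, 0]], [1, [-1, -21, 24], [-9.2, 0, 0]], [1, [0, 34, 50], [0, 0, 0]], [1, [0, 34, 50], [0, 0, 0]]])

```text
clock: 13.45
position: [0.4882, 0.1538, 0.2111]
tcp_rot: [-149.9, 0.1, 1.9]
contact_force: [0.6, 0.8, -0.1]
gripper_width: 0.002
```

Run:
```python
from h import *
log()
import cv2
a=env.grab_frame('scene')[:,:,::-1]
cv2.imwrite('pics/p6.png',a)
```

```text
13.45 [ 35.6865  26.772   90.9541 -47.1258 101.1175  41.3289] [0.4882 0.1538 0.2111] [-149.9166    0.093     1.9461] F [ 0.6095  0.8244 -0.0844] 0.0016632036608701041
```

View pics/p6.png

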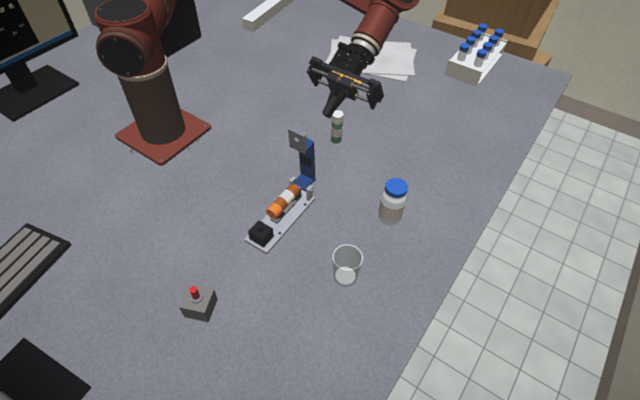

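The tube lies in the cradle at (284,201), the lid is upright, and the gripper is closed behind the lid. I'll fit the lid angle and plan the arc.

```bash
cat >> h.py <<'E'
O=np.array([.4927,-.036,0]); HR=Ro.from_euler('z',1.8,degrees=True)
def H(v): return O+HR.apply(np.array(v)/1000.)
def lidpt(q,al,out,x=0): return H([x,72-al*np.cos(q)+out*np.sin(q),52+al*np.sin(q)+out*np.cos(q)])
E
python3 - <<'E'
from h import *
from scipy.optimize import minimize_scalar
t=np.array([296.6,139.1])
r=minimize_scalar(lambda q:np.sum((proj('scene',lidpt(q,168,0))-t)**2),bounds=(1.3,2),method='bounded');print(r.x,r.fun,proj('scene',lidpt(r.x,168,0)))
q0=r.x
def pose(q,phi,gap=0):
    R=R_(1.8,phi);n=lidpt(q,120,37+gap)
    return n-R.apply([0,.011,0]),R
W=[]
p,R=pose(q0,-60,15);W.append((p,R,2))
qs=[1.5,1.3,1.1,.9,.7,.5,.35,.2,.1,.04]
for q in [q0-.05]+qs: 
    p,R=pose(q,-60+min(60,(q0-q)*40),0); W.append((p,R,1 if q<.6 else 2)); print(q,p)
go(W)
E
```

```text
1.4854150417980267 0.16184306855555725 [296.3035 138.8281]
1.4354150417980267 [0.4895 0.0657 0.1817]
1.5 [0.4892 0.0739 0.1797]
1.3 [0.4901 0.0482 0.1842]
1.1 [0.4909 0.0222 0.1836]
0.9 [ 0.4917 -0.0031  0.1778]
0.7 [ 0.4924 -0.0267  0.1673]
0.5 [ 0.4931 -0.0477  0.1523]
0.35 [ 0.4935 -0.0613  0.1386]
0.2 [ 0.4939 -0.0726  0.123 ]
0.1 [ 0.494  -0.0788  0.1118]
0.04 [ 0.4941 -0.082   0.1048]
([1.2, 33.0, -6.9], [0.07, 0.36, -0.16])
([1.1, 33.0, -6.9], [0.07, 0.36, -0.16])
--
([-0.0, 9.2, -5.4], [1.0, -0.0, 0.0])
([-0.0, 9.1, -5.6], [1.0, -0.0, 0.0])
--
([-0.0, -2.9, 3.0], [-1.29, 0.0, 0.0])
([-0.0, -3.0, 3.0], [-1.29, 0.0, 0.0])
--
([0.0, 10.1, -8.3], [4.0, -0.0, -0.0])
([0.0, 9.5, -9.0], [4.0, -0.0, -0.0])
--
([-0.0, 10.5, -7.6], [4.0, 0.0, 0.0])
([-0.0, 10.0, -8.4], [4.0, 0.0, 0.0])
--
([0.0, 10.9, -7.0], [4.0, 0.0, 0.0])
([0.0, 10.4, -7.8], [4.0, 0.0, 0.0])
--
([-0.0, 11.3, -6.3], [4.0, -0.0, 0.0])
([-0.0, 10.8, -7.1], [4.0, -0.0, 0.0])
--
([-0.0, 23.2, -11.3], [8.0, 0.0, -0.0])
--
([0.0, 17.6, -7.9], [6.0, 0.0, 0.0])
--
([0.0, 17.9, -7.1], [6.0, -0.0, 0.0])
--
([0.0, 12.0, -4.5], [4.0, 0.0, -0.0])
--
([0.0, 7.2, -2.6], [2.4, 0.0, 0.0])
--
```

arm_command(plan=[[1, [1, 33, -7], [0, 0.4, 0]], [1, [1, 33, -7], [0, 0.4, 0]], [1, [0, 9, -5.5], [1, 0, 0]], [1, [0, 9, -5.5], [1, 0, 0]], [1, [0, 3.5, -3], [1.3, 0, 0]], [1, [0, 3.5, -3], [1.3, 0, 0]], [1, [0, 3.5, -3], [1.3, 0, 0]], [1, [0, 3.5, -3], [1.3, 0, 0]]])

```text
clock: 14.5
position: [0.4932, 0.0493, 0.1941]
tcp_rot: [-142.7, -0.5, 1.5]
contact_force: [0.3, 1.1, 1.3]
gripper_width: 0.007
```

Run:
```python
from h import *
log()
import cv2
a=env.grab_frame('scene')[:,:,::-1]
cv2.imwrite('pics/p7.png',cv2.resize(a[80:260,220:380],None,fx=3.3,fy=3.3))
```

```text
14.5 [ 25.0303  16.5189 102.3771 -47.0214  88.8558  37.016 ] [0.4932 0.0493 0.1941] [-142.6699   -0.5372    1.5285] F [0.3011 1.0545 1.2504] 0.007443955680058963
```

View pics/p7.png

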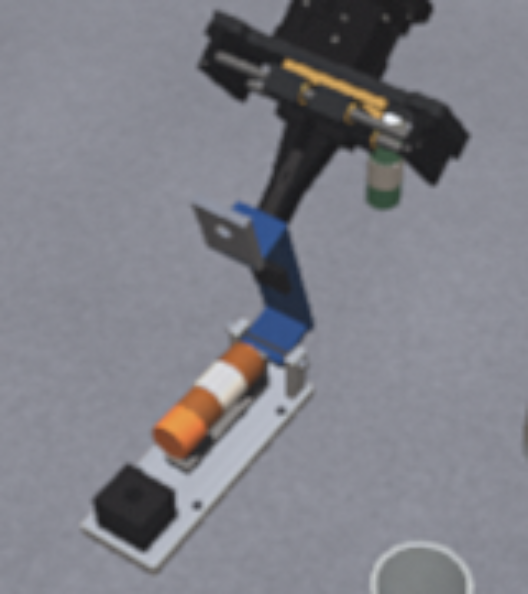

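The lid has started to swing, to about 1.3 rad. I'll recompute the rest of the arc from here and drop the contact point slightly.

Run:
```python
from h import *
q0=1.3
W=[]
for q,n in ((1.1,2),(.9,2),(.7,2),(.5,2),(.35,2),(.2,2),(.1,2),(.05,2)):
    phi=-52.7+min(52.7,(q0-q)*45); R=R_(1.8,phi)
    W.append((lidpt(q,112,34)-R.apply([0,.011,0]),R,n))
go(W)
```

```text
([-1.6, 16.0, -0.2], [4.47, -0.31, 0.07])
([-1.6, 15.9, -1.4], [4.47, -0.31, 0.07])
--
([0.0, 10.1, -6.8], [4.5, -0.0, 0.0])
([0.0, 9.6, -7.6], [4.5, -0.0, 0.0])
--
([0.0, 10.4, -6.4], [4.5, 0.0, -0.0])
([0.0, 9.9, -7.1], [4.5, 0.0, -0.0])
--
([-0.0, 10.6, -5.9], [4.5, 0.0, 0.0])
([-0.0, 10.1, -6.7], [4.5, 0.0, 0.0])
--
([-0.0, 8.0, -4.3], [3.38, 0.0, -0.0])
([-0.0, 7.7, -4.8], [3.38, 0.0, -0.0])
--
([-0.0, 8.1, -4.0], [3.38, 0.0, 0.0])
([-0.0, 7.9, -4.5], [3.38, 0.0, 0.0])
--
([0.0, 5.4, -2.5], [1.6, 0.0, 0.0])
([0.0, 5.3, -2.7], [1.6, 0.0, 0.0])
--
([0.0, 2.7, -1.1], [0.0, 0.0, 0.0])
([0.0, 2.7, -1.1], [0.0, 0.0, 0.0])
--
```

arm_command(plan=[[1, [-1.6, 14, 1], [4.5, -0.3, 0]], [1, [-1.6, 14, -1], [4.5, -0.3, 0]], [1, [0, 11, -7], [4.5, 0, 0]], [1, [0, 11, -7.5], [4.5, 0, 0]], [1, [0, 11, -6.5], [4.5, 0, 0]], [1, [0, 10, -7], [4.5, 0, 0]], [1, [0, 10.5, -6], [4.5, 0, 0]], [1, [0, 10, -6.5], [4.5, 0, 0]]])

```text
clock: 15.55
position: [0.4925, -0.0404, 0.1446]
tcp_rot: [-106.6, -0.1, 1.9]
contact_force: [-0.1, -1.3, -1.2]
gripper_width: 0.006
```

Run:
```python
from h import *
log()
import cv2
a=env.grab_frame('scene')[:,:,::-1]
cv2.imwrite('pics/p8.png',cv2.resize(a[80:260,220:380],None,fx=3.3,fy=3.3))
R0=cur()[1]
W=[]
for q,n in ((.35,2),(.2,2),(.1,2),(.05,2)):
    phi=-52.7+min(52.7,(1.3-q)*45); R=R_(1.8,phi)
    W.append((lidpt(q,112,35)-R.apply([0,.011,0]),R,n))
go(W)
```

```text
15.55 [ -2.8526   0.1317 112.6393 -18.052   66.8148   2.3704] [ 0.4925 -0.0404  0.1446] [-106.614    -0.0681    1.8838] F [-0.1391 -1.2843 -1.2125] 0.005604894342729019
([0.2, 6.8, -4.9], [3.29, 0.0, 0.03])
([0.2, 6.5, -5.2], [3.29, 0.0, 0.03])
--
([-0.0, 8.1, -4.1], [3.38, 0.0, 0.0])
([-0.0, 7.9, -4.6], [3.38, 0.0, 0.0])
--
([0.0, 5.4, -2.6], [1.6, 0.0, 0.0])
([0.0, 5.3, -2.7], [1.6, 0.0, 0.0])
--
([0.0, 2.7, -1.1], [0.0, 0.0, 0.0])
([0.0, 2.7, -1.1], [0.0, 0.0, 0.0])
--
```

View pics/p8.png

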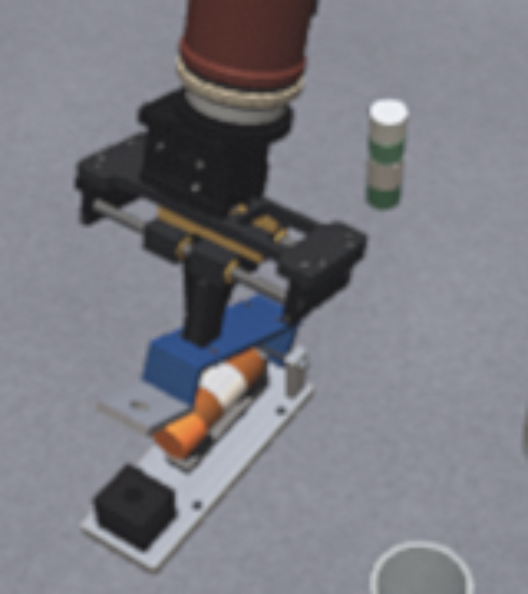

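The lid is at about 0.5 rad and following well. I'll finish closing it.

arm_command(plan=[[1, [0, 7, -5], [3.3, 0, 0]], [1, [0, 7, -5], [3.3, 0, 0]], [1, [0, 8, -4], [3.3, 0, 0]], [1, [0, 8, -4.5], [3.3, 0, 0]], [1, [0, 5, -2.5], [1.5, 0, 0]], [1, [0, 5, -2.5], [1.5, 0, 0]], [1, [0, 3, -1], [0, 0, 0]], [1, [0, 3, -1], [0, 0, 0]]])

```text
clock: 16.6
position: [0.4937, -0.0718, 0.1039]
tcp_rot: [-90.6, -0.0, 1.9]
contact_force: [-2.6, -0.9, 4.4]
gripper_width: 0.005
```

Run:
```python
from h import *
log()
import cv2
a=env.grab_frame('scene')[:,:,::-1]
cv2.imwrite('pics/p9.png',cv2.resize(a[80:260,220:380],None,fx=3.3,fy=3.3))
# to the pin: up, across
k=np.array([.501,-.3475,.086])
Rg=R_(1.8,0)
go([((.493,-.09,.19),Rg,2),((.501,-.3475,.19),Rg,6),])
```

```text
16.6 [-16.9478   3.0884 112.8283  -0.6475  63.8609 -18.5731] [ 0.4937 -0.0718  0.1039] [-90.6224  -0.0239   1.9096] F [-2.6087 -0.9125  4.4425] 0.004595752632490118
([-0.6, -43.1, -9.5], [0.32, 0.06, 0.01])
([-0.6, -43.1, -9.3], [0.32, 0.06, 0.01])
--
([-0.0, -0.0, -42.9], [0.0, 0.0, 0.0])
([-0.0, -0.0, -42.9], [0.0, 0.0, 0.0])
([-0.0, -0.0, -42.9], [0.0, 0.0, 0.0])
([-0.0, -0.0, -42.9], [0.0, 0.0, 0.0])
([-0.0, -0.0, -42.9], [0.0, 0.0, 0.0])
([-0.0, -0.0, -42.9], [0.0, 0.0, 0.0])
--
```

View pics/p9.png

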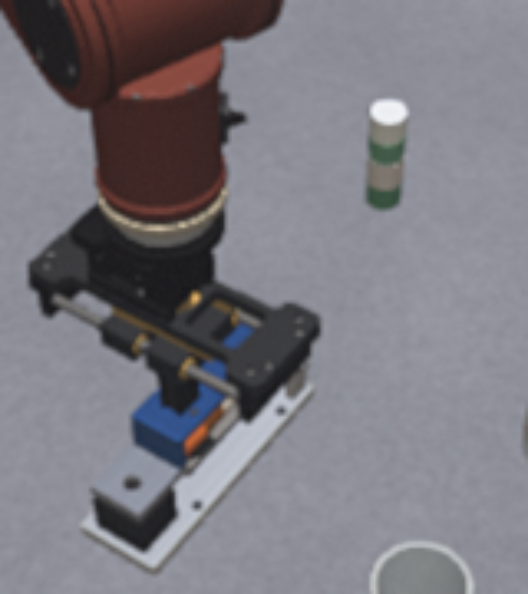

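The lid is down on the tube with the nose over the post, hole at about zoomed (132,483). On to the pin.

arm_command(plan=[[1, [0, -43, -9], [0.3, 0, 0]], [1, [0, -43, -9], [0.3, 0, 0]], [0, [0, 0, -43], [0, 0, 0]], [0, [0, 0, -43], [0, 0, 0]], [0, [0, 0, -43], [0, 0, 0]], [0, [0, 0, -43], [0, 0, 0]], [0, [0, 0, -43], [0, 0, 0]], [0, [0, 0, -42], [0, 0, 0]]])

```text
clock: 17.65
position: [0.5031, -0.3471, 0.1898]
tcp_rot: [-90.0, -0.1, 1.9]
contact_force: [0.6, -0.5, -0.2]
gripper_width: 0.603
```

Run:
```python
from h import *
import cv2
a=env.grab_frame('scene')[:,:,::-1]
cv2.imwrite('pics/p10.png',cv2.resize(a[120:270,220:360],None,fx=5,fy=4,interpolation=2))
log()
go([((.501,-.3475,.105),R_(1.8,0),3),((.501,-.3475,.068),R_(1.8,0),3)])
```

```text
17.7 [-42.3203  12.8159  92.0145  -0.0996  74.9475 -44.069 ] [ 0.5026 -0.3521  0.1899] [-90.2236  -0.0926   1.7746] F [-3.3136 -1.0213  1.5996] 0.6520261385445243
([-0.5, 28.3, 1.6], [0.07, -0.01, 0.03])
([-0.5, 28.3, 1.6], [0.07, -0.01, 0.03])
([-0.5, 28.3, 1.6], [0.07, -0.01, 0.03])
--
([0.0, 12.3, -0.0], [0.0, 0.0, 0.0])
([0.0, 12.3, -0.0], [0.0, 0.0, 0.0])
([0.0, 12.3, -0.0], [0.0, 0.0, 0.0])
--
```

View pics/p10.png

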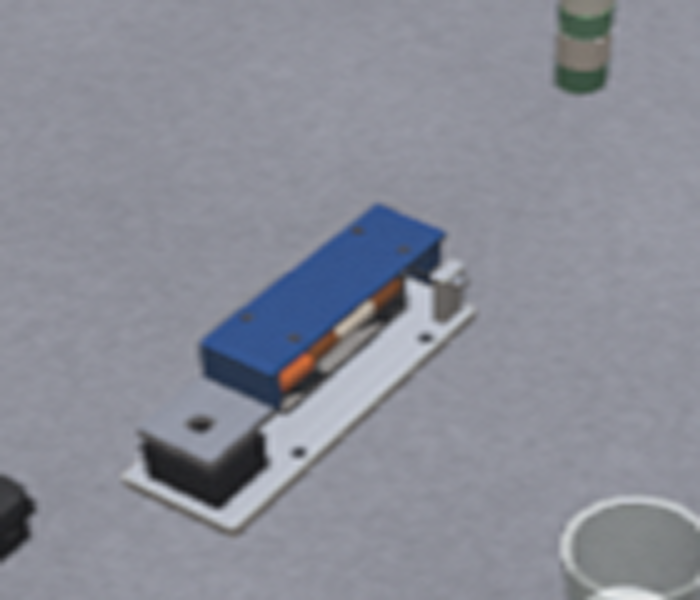

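arm_command(plan=[[0, [0, 20, 0], [0, 0, 0]], [0, [0, 20, 0], [0, 0, 0]], [0, [0, 20, 0], [0, 0, 0]], [0, [0, 15, 0], [0, 0, 0]], [0, [0, 10, 0], [0, 0, 0]], [0, [0, 0, 0], [0, 0, 0]], [0, [0, 0, 0], [0, 0, 0]], [0, [0, 0, 0], [0, 0, 0]]])

```text
clock: 18.7
position: [0.5034, -0.3465, 0.1059]
tcp_rot: [-90.1, -0.1, 1.9]
contact_force: [-0.3, 1.0, -0.1]
gripper_width: 1.0
```

Run:
```python
from h import *
log()
for q in (0,.03,.045,.06): print(q,proj('scene',lidpt(q,168,4)),lidpt(q,168,4))
print('seen 259.6 225.6')
go([((.501,-.3475,.068),R_(1.8,0),3)])
```

```text
18.7 [-41.9614  17.4841  95.9752   0.0582  66.4097 -43.8676] [ 0.5034 -0.3465  0.1059] [-90.0522  -0.1314   1.883 ] F [-0.3239  1.0315 -0.0501] 0.9998366107867699
0 [260.2724 227.4144] [ 0.4957 -0.132   0.056 ]
0.03 [260.1366 226.092 ] [ 0.4957 -0.1318  0.061 ]
0.045 [260.0834 225.4116] [ 0.4957 -0.1316  0.0636]
0.06 [260.0401 224.7187] [ 0.4957 -0.1314  0.0661]
seen 259.6 225.6
([-0.8, 12.6, -0.3], [0.02, 0.03, 0.04])
([-0.8, 12.6, -0.3], [0.02, 0.03, 0.04])
([-0.8, 12.6, -0.3], [0.02, 0.03, 0.04])
--
```

arm_command(plan=[[0, [-1, 13, 0], [0, 0, 0]], [0, [-1, 13, 0], [0, 0, 0]], [0, [-0.5, 12, -1], [0, 0, 0]], [0, [0, 0, 0], [0, 0, 0]], [1, [0, 0, 0], [0, 0, 0]], [1, [0, 0, 0], [0, 0, 0]], [1, [0, 0, 0], [0, 0, 0]], [1, [0, 0, 0], [0, 0, 0]]], grip_force=45)

```text
clock: 19.7
position: [0.5006, -0.3472, 0.0673]
tcp_rot: [-90.0, -0.1, 1.9]
contact_force: [-0.2, -0.5, -0.2]
gripper_width: 0.634
```

Run:
```python
from h import *
log()
```

```text
19.7 [-42.1853  20.1273  97.2824   0.06    62.5248 -44.1033] [ 0.5006 -0.3472  0.0673] [-90.0073  -0.0841   1.8903] F [-0.2237 -0.4516 -0.2309] 0.6339164438124508
```

arm_command(plan=[[1, [0, 0, 0], [0, 0, 0]], [1, [0, 0, 0], [0, 0, 0]], [1, [0, 0, 0], [0, 0, 0]], [1, [0, 0, 0], [0, 0, 0]], [1, [0, 0, 0], [0, 0, 0]], [1, [0, 0, 0], [0, 0, 0]], [1, [0, 0, 0], [0, 0, 0]], [1, [0, 0, 0], [0, 0, 0]]])

```text
clock: 20.7
position: [0.5005, -0.3471, 0.0669]
tcp_rot: [-90.0, -0.1, 1.9]
contact_force: [0.5, 0.3, -0.9]
gripper_width: 0.166
```

Run:
```python
from h import *
log()
import cv2
a=env.grab_frame('scene')[:,:,::-1]
cv2.imwrite('pics/p11.png',cv2.resize(a[220:330,140:250],None,fx=5,fy=5,interpolation=2))
```

```text
20.7 [-42.1844  20.1488  97.2926   0.0583  62.5238 -44.0996] [ 0.5005 -0.3471  0.0669] [-89.9871  -0.061    1.8883] F [ 0.5283  0.2869 -0.8677] 0.16603546428885585
```

View pics/p11.png

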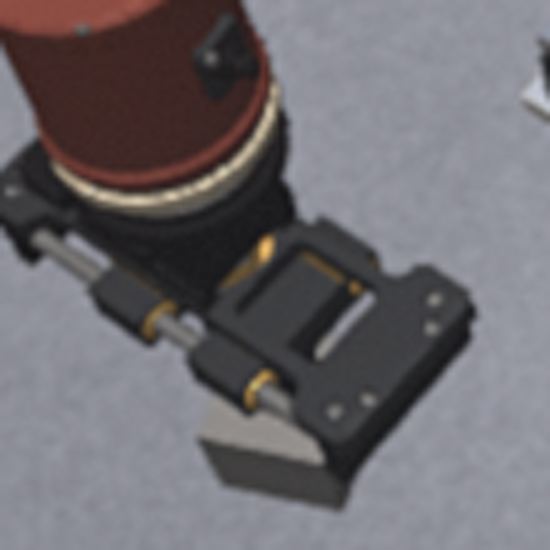

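Run:
```python
from h import *
R=R_(1.9,0)
go([((.5005,-.3471,.16),R,4),((.4957,-.1316,.16),R,7)])
```

```text
([0.0, -23.3, -0.0], [-0.0, -0.0, 0.01])
([0.0, -23.3, -0.0], [-0.0, -0.0, 0.01])
([0.0, -23.3, -0.0], [-0.0, -0.0, 0.01])
([0.0, -23.3, -0.0], [-0.0, -0.0, 0.01])
--
([0.3, 0.0, 30.8], [0.0, 0.0, 0.0])
([0.3, 0.0, 30.8], [0.0, 0.0, 0.0])
([0.3, 0.0, 30.8], [0.0, 0.0, 0.0])
([0.3, 0.0, 30.8], [0.0, 0.0, 0.0])
([0.3, 0.0, 30.8], [0.0, 0.0, 0.0])
([0.3, 0.0, 30.8], [0.0, 0.0, 0.0])
([0.3, 0.0, 30.8], [0.0, 0.0, 0.0])
--
```

arm_command(plan=[[1, [0, -5, 0], [0, 0, 0]], [1, [0, -15, 0], [0, 0, 0]], [1, [0, -25, 0], [0, 0, 0]], [1, [0, -25, 0], [0, 0, 0]], [1, [0, -25, 0], [0, 0, 0]], [1, [0, 0, 30], [0, 0, 0]], [1, [0, 0, 30], [0, 0, 0]], [1, [0, 0, 30], [0, 0, 0]]])

```text
clock: 21.75
position: [0.4976, -0.2566, 0.1634]
tcp_rot: [-90.0, -0.1, 1.9]
contact_force: [0.4, 0.5, -0.9]
gripper_width: 0.171
```

Run:
```python
from h import *
import cv2
a=env.grab_frame('scene')[:,:,::-1]
log()
cv2.imwrite('pics/p12.png',cv2.resize(a[170:300,160:290],None,fx=4.5,fy=4.5,interpolation=2))
R=R_(1.9,0)
go([((.4957,-.1318,.16),R,6)])
```

```text
21.8 [-35.1509   7.0185 101.6502   0.1676  71.3335 -37.1631] [ 0.4974 -0.253   0.163 ] [-89.8721  -0.0941   1.9584] F [ 1.6398  1.974  -2.1536] 0.16712250721773908
([0.4, 0.5, 20.2], [-0.02, 0.01, 0.02])
([0.4, 0.5, 20.2], [-0.02, 0.01, 0.02])
([0.4, 0.5, 20.2], [-0.02, 0.01, 0.02])
([0.4, 0.5, 20.2], [-0.02, 0.01, 0.02])
([0.4, 0.5, 20.2], [-0.02, 0.01, 0.02])
([0.4, 0.5, 20.2], [-0.02, 0.01, 0.02])
--
```

View pics/p12.png

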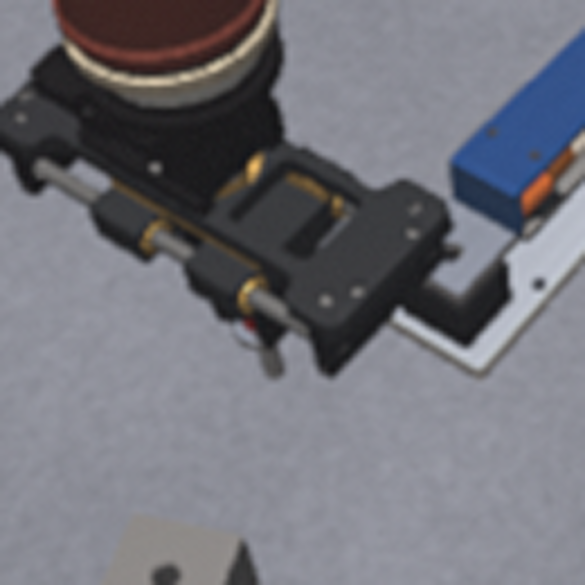

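The pin is in the gripper, with its shaft showing at about zoomed (265,360), and the stand's hole is empty. Now to hover over the nose hole.

arm_command(plan=[[1, [0, 0, 20], [0, 0, 0]], [1, [0.5, 1, 20], [0, 0, 0]], [1, [0.5, 1, 20], [0, 0, 0]], [1, [0.5, 1, 20], [0, 0, 0]], [1, [0, 0, 20], [0, 0, 0]], [1, [0, 0, 20], [0, 0, 0]], [1, [0, 10, 0], [0, 0, 0]], [1, [0, 10, 0], [0, 0, 0]]])

```text
clock: 22.8
position: [0.495, -0.1371, 0.1384]
tcp_rot: [-90.0, -0.1, 1.9]
contact_force: [-0.1, -0.2, -1.0]
gripper_width: 0.175
```

arm_command(plan=[[1, [0, 5, 0], [0, 0, 0]], [1, [0, 0, 0], [0, 0, 0]], [1, [0, 0, 0], [0, 0, 0]], [1, [0, 0, 0], [0, 0, 0]], [1, [0, 0, 0], [0, 0, 0]], [1, [0, 0, 0], [0, 0, 0]], [1, [0, 0, 0], [0, 0, 0]], [1, [0, 0, 0], [0, 0, 0]]])

```text
clock: 23.8
position: [0.495, -0.1371, 0.134]
tcp_rot: [-90.0, -0.1, 1.9]
contact_force: [-0.2, 0.0, -0.6]
gripper_width: 0.169
```

Run:
```python
from h import *
import cv2
a=env.grab_frame('scene')[:,:,::-1]
log()
p,R,_=cur()
print('pred tip',proj('scene',p-[0,0,.0589]),'hole',proj('scene',lidpt(.045,168,4)))
c=a[185:255,220:320]
cv2.imwrite('pics/p13.png',cv2.resize(c,None,fx=8,fy=8,interpolation=2))
```

```text
23.85 [-24.3148   2.8551 109.4708   0.0426  67.6231 -26.2204] [ 0.495  -0.1371  0.134 ] [-89.9871  -0.0632   1.8893] F [ 1.5442  0.0484 -1.4778] 0.16886351353529316
pred tip [257.86  223.865] hole [260.0834 225.4116]
```

View pics/p13.png

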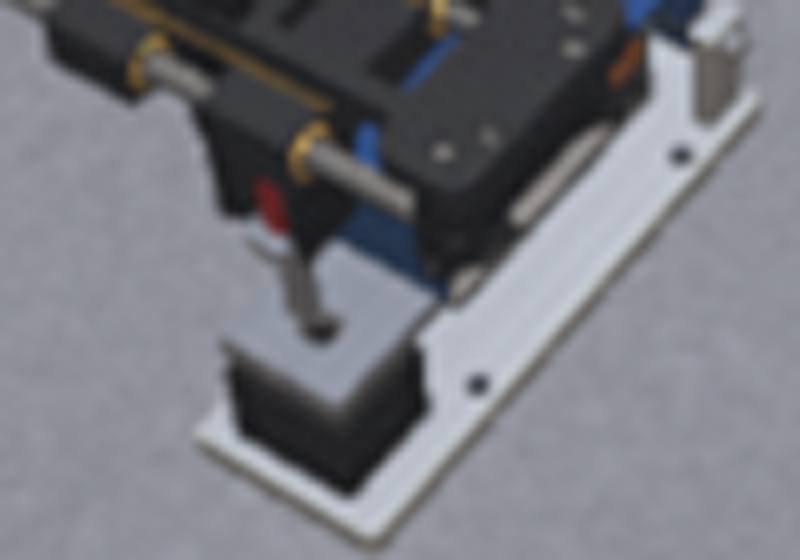

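arm_command(plan=[[1, [0.4, 0, 2.8], [0, 0, 0]], [1, [0.4, 0, 2.7], [0, 0, 0]], [1, [0, 3, 0], [0, 0, 0]], [1, [0, 3, 0], [0, 0, 0]], [1, [0, 0, 0], [0, 0, 0]], [1, [0, 0, 0], [0, 0, 0]], [1, [0, 0, 0], [0, 0, 0]], [1, [0, 0, 0], [0, 0, 0]]])

```text
clock: 24.85
position: [0.4956, -0.1317, 0.1281]
tcp_rot: [-90.0, -0.1, 1.9]
contact_force: [0.8, 0.8, -0.4]
gripper_width: 0.171
```

Run:
```python
from h import *
import cv2
a=env.grab_frame('scene')[:,:,::-1]
log()
p,R,_=cur()
print('pred tip',proj('scene',p-[0,0,.0589]),'hole',proj('scene',lidpt(.045,168,4)))
cv2.imwrite('pics/p14.png',cv2.resize(a[200:250,230:290],None,fx=12,fy=12,interpolation=2))
```

```text
24.9 [-23.7198   3.1711 109.8382   0.0436  66.9288 -25.6237] [ 0.4957 -0.1317  0.1281] [-89.9906  -0.0731   1.8869] F [-0.0676 -0.0837  0.0055] 0.16915377724830624
pred tip [259.8384 223.9925] hole [260.0834 225.4116]
```

View pics/p14.png

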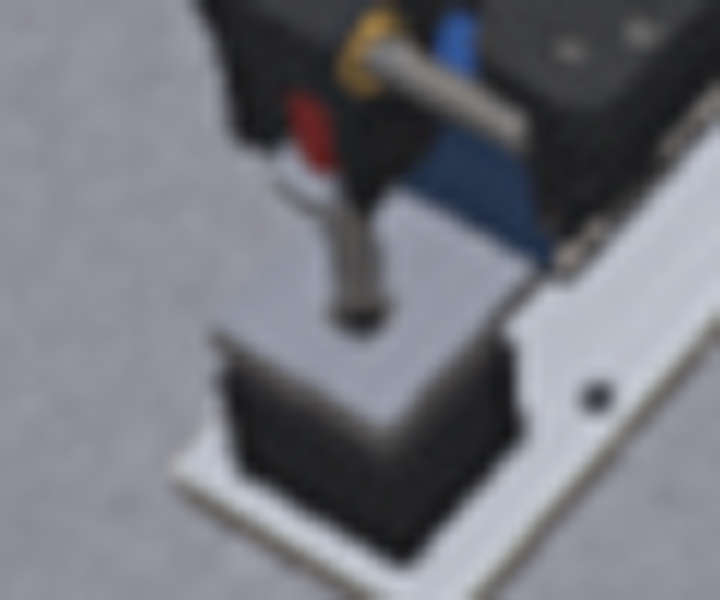

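The pin tip sits right over the hole, at zoomed (360,310). I'll insert it gently.

arm_command(plan=[[1, [0, 4, 0], [0, 0, 0]], [1, [0, 4, 0], [0, 0, 0]], [1, [0, 3, 0], [0, 0, 0]], [1, [0, 3, 0], [0, 0, 0]], [1, [0, 2, 0], [0, 0, 0]], [1, [0, 0, 0], [0, 0, 0]], [1, [0, 0, 0], [0, 0, 0]], [1, [0, 0, 0], [0, 0, 0]]])

```text
clock: 25.9
position: [0.4957, -0.1317, 0.1121]
tcp_rot: [-90.0, -0.1, 1.9]
contact_force: [-1.2, 0.3, -0.7]
gripper_width: 0.17
```

Run:
```python
from h import *
log()
```

```text
25.9 [-23.7159   4.3826 110.464    0.0427  65.086  -25.6228] [ 0.4957 -0.1317  0.1121] [-89.9942  -0.0775   1.889 ] F [-1.2152  0.323  -0.667 ] 0.1702064795847935
```

arm_command(plan=[[1, [0, 4, 0], [0, 0, 0]], [1, [0, 4, 0], [0, 0, 0]], [1, [0, 4, 0], [0, 0, 0]], [1, [0, 4, 0], [0, 0, 0]], [1, [0, 4, 0], [0, 0, 0]], [1, [0, 4, 0], [0, 0, 0]], [1, [0, 0, 0], [0, 0, 0]], [1, [0, 0, 0], [0, 0, 0]]], grip_force=60)

```text
clock: 26.9
position: [0.4957, -0.1317, 0.0881]
tcp_rot: [-90.0, -0.1, 1.9]
contact_force: [0.1, 0.3, -1.0]
gripper_width: 0.168
```

Run:
```python
from h import *
log()
```

```text
26.9 [-23.7143   6.3527 111.2787   0.0444  62.3126 -25.622 ] [ 0.4957 -0.1317  0.0881] [-89.9887  -0.0675   1.8871] F [ 0.1117  0.2659 -1.0043] 0.16786997375152313
```

arm_command(plan=[[1, [0, 3, 0], [0, 0, 0]], [1, [0, 3, 0], [0, 0, 0]], [1, [0, 3, 0], [0, 0, 0]], [1, [0, 2, 0], [0, 0, 0]], [1, [0, 1, 0], [0, 0, 0]], [1, [0, 0, 0], [0, 0, 0]], [1, [0, 0, 0], [0, 0, 0]], [1, [0, 0, 0], [0, 0, 0]]])

```text
clock: 27.9
position: [0.4959, -0.1319, 0.0762]
tcp_rot: [-90.0, -0.1, 1.9]
contact_force: [-0.3, -2.3, 5.1]
gripper_width: 0.166
```

Run:
```python
from h import *
log()
```

```text
27.9 [-23.7224   7.389  111.6158   0.027   60.9041 -25.6234] [ 0.4959 -0.1319  0.0762] [-90.0181  -0.0924   1.8879] F [-0.3442 -2.2818  5.0671] 0.1656580589674069
```

arm_command(plan=[[1, [0, 0.5, 0], [0, 0, 0]], [1, [0, 0.5, 0], [0, 0, 0]], [1, [0, 0.5, 0], [0, 0, 0]], [1, [0, 0.5, 0], [0, 0, 0]], [1, [0, 0.5, 0], [0, 0, 0]], [1, [0, 0, 0], [0, 0, 0]], [1, [0, 0, 0], [0, 0, 0]], [1, [0, 0, 0], [0, 0, 0]]])

```text
clock: 28.9
position: [0.496, -0.1321, 0.0748]
tcp_rot: [-90.0, -0.1, 1.9]
contact_force: [-4.2, -1.9, 12.7]
gripper_width: 0.165
```

Run:
```python
from h import *
log()
```

```text
28.9 [-23.7231   7.5377 111.6349   0.0075  60.7344 -25.6225] [ 0.496  -0.1321  0.0748] [-90.0343  -0.0866   1.8957] F [-4.2078 -1.8995 12.6575] 0.1646668413896908
```

arm_command(plan=[[1, [0, 0.5, 0], [0, 0, 0]], [1, [0, 0.5, 0], [0, 0, 0]], [1, [0, 0.5, 0], [0, 0, 0]], [1, [0, 0, 0], [0, 0, 0]], [1, [0, 0, 0], [0, 0, 0]], [1, [0, 0, 0], [0, 0, 0]], [1, [0, 0, 0], [0, 0, 0]], [1, [0, 0, 0], [0, 0, 0]]])

```text
clock: 29.9
position: [0.4961, -0.1321, 0.0746]
tcp_rot: [-90.0, -0.1, 1.9]
contact_force: [-8.6, -1.6, 23.6]
gripper_width: 0.166
```

Run:
```python
from h import *
import cv2
log()
a=env.grab_frame('scene')[:,:,::-1]
cv2.imwrite('pics/p15.png',cv2.resize(a[180:255,225:325],None,fx=8,fy=8,interpolation=2))
cv2.imwrite('pics/p15f.png',a)
log()
```

```text
29.9 [-23.7188   7.5729 111.6173  -0.0004  60.7235 -25.6234] [ 0.4961 -0.1321  0.0746] [-90.0376  -0.0777   1.9048] F [-8.5806 -1.5506 23.5821] 0.16559851642737755
29.95 [-23.719    7.5748 111.6176  -0.0002  60.7253 -25.6204] [ 0.4961 -0.1321  0.0746] [-90.0357  -0.0741   1.9016] F [-9.2579  0.9131 22.7658] 0.1648577475553073
```

View pics/p15.png

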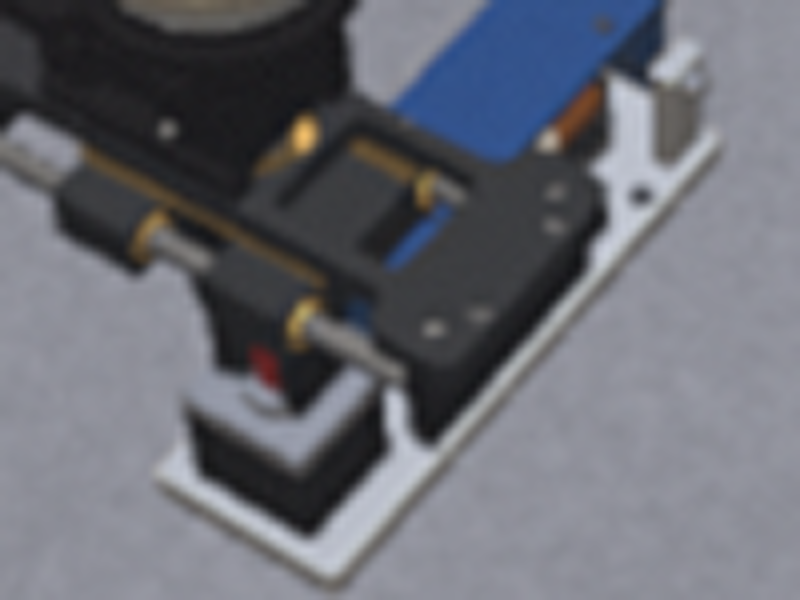

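View pics/p15f.png

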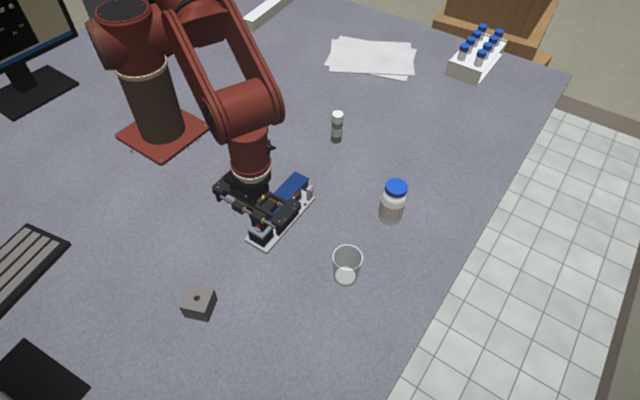

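The collar is tight on the nose, the nose is flat on the post, and the last +11 N moved it only 0.2 mm, so it is on a hard stop. The bystanders haven't moved. Handing in.

Run:
```python
from h import *
print(env.job_done()); log()
```

```text
the job is handed in; nothing more can be done
None
the job is handed in; nothing more can be done
```

The job is handed in at about 30 s of the 72 s allowed. The orange-capped tube lies in the cradle with its cap toward the post and the lid is shut over it. The pin is through the nose into the post, and the gripper is still pressing it down.

**Last checks:**
- **Pin home:** the tool stopped at z = 0.0746 m, against 0.0749 m predicted for the pin fully home. About 11 N more push moved it only 0.2 mm, so it is against a hard stop. I took that, plus the picture showing the collar on the nose and the nose flat on the post, as the lid being fully shut.
- **Push and grip:** the gripper presses down with about 23 N, holding the knob at 60 N.
- **Bystanders:** the white-capped tube, beaker and jar look unmoved in the final picture.

**Not fully explained:**
- **Sideways force:** there is about 9 N sideways at the tool while pressing.
- **Tube position along the cradle:** the camera put the tube's middle about 3–4 mm toward the post from centre, while the gap to the stop suggested about 1 mm.
- **Grip width:** the grip on the knob reads 14.4 mm, though the knob is 16 mm.

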